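Pack a two-layer service kit

ROBOT

A 7-joint arm with a two-finger parallel gripper is mounted at the origin on a cart in front of the work surface, level with it; the furniture and walls round the work are solid. World frame = base frame: x ahead of the robot, y to its left, z up, the work surface at z = 0. Lengths are in m, angles in rad, forces in N, time in s.
With the tool pointing down it reaches from about 0.425 to 0.875 m from the base axis. Payload 4.7 kg.
Tool frame: the origin (TCP) lies midway between the tips of the shut fingers; the grasp point (between the pads) lies 19 mm behind it (pinch_z is the distance from the TCP to the grasp point, in m); z points along the fingers, y is the line along which they close (so a half turn about z gives the same grasp; the last joint's range is limited). The gripper opens to 85 mm and grips with 20 to 120 N. Pads are 22 mm wide; open, the fingers measure 114 mm over their backs; the gripper's body (76 mm by 85 mm) begins 54 mm behind the grasp point. The pads swing forward as they close: fully open they stand 13 mm farther back than shut.
Start: joints at [1.28, 0.321, -0.07, 1.45, 0.023, 1.371, -0.057], TCP at [0.195, -0.62, 0.231] pointing down, gripper open.
Joint ranges: [-2.86, 2.86], [-0.3, 2.09], [-1.38, 1.24], [0.06, 2.45], [-1.56, 4.7], [0.09, 2.05], [-2.69, 2.69]. Speed limits (rad/s): [2.57, 2.57, 3.14, 3.14, 3.14, 3.14, 3.14].

INTERFACE

Orientations are given as [roll, pitch, yaw] about the fixed x, y, z axes, in that order (R = Rz(yaw) Ry(pitch) Rx(roll)).
In Python, from station import * gives the robot as it stands.
- The arm moves only by the shell command python3 -m creep 'ROWS' [FORCE]. ROWS is JSON, one flat list of numbers, 7 for each row, row after row: the shift along the tool's x, y, z in m, then the turn, a rotation vector about the tool's x, y, z in degrees, then the finger opening in m, from 0 to 0.0854. A call has 1 to 5 rows; each row is the pose to reach, as a shift and turn from the pose commanded when the call began, along the tool's axes at that moment; what a row does not reach only later rows make up. A row lasts 1/10 s, in which the tool goes at most 50 mm and 8.59 degrees, less where a joint would pass 70% of its speed; a pose out of reach is approached as far as the arm can. A call with a gripper value outside its range is refused whole. The fingers move at their own pace and stop on an object; FORCE is the grip in N (left out, the last holds). Time passes only in rows, so rows that repeat a pose let the fingers close. It gives the time, the measured TCP pose, the force, the opening and the grip force at its end, in the units of the state.
- get_obs(): the state, without advancing time (a new reading comes with each control period).
- snapshot(name): name is "side" or "top" or "wrist"; returns (picture, depth): 480x640x3 uint8, blue, green, red; 480x640 float32, m along the optical axis (not along the pixel's ray), 0 where there is no reading.
- camera_params(name): a dict with "mtx" (3x3 intrinsics, pixels), "rvec" (rotation vector, rad) and "tvec" (3), from world to camera coordinates, as OpenCV has them. Camera axes: x right, y down, z forward; pixel columns grow to the right and rows downward; lengths in m; the calibration is good to about 2 mm. The wrist camera is an equidistant fisheye: a pixel r from the principal point sees the ray r / f radians off the axis. A picture is of the moment at which its call begins: read the wrist's pose just before it. camera_params takes no time and is no camera call; for the wrist camera it gives the pose at the moment of the call.
- hand_in(): hands the job in; it is judged then, once.
Trained networks look in the newest picture that a camera, given by its name, has taken for a name from the list of things; names that differ only in an ending like _2 or _b are one class to them, and where a whole thing is asked for, a point or a joint stands for the part that bears it (a point fixed in the world has none). Each returns a list of dicts, best first, with "conf" (0 to 1); they miss things now and then, are a little off and sometimes report something else, mostly with a low value. They report only what shows in the picture. A call takes as long as a camera call. They do not tell look-alikes from the thing itself.
- recognise(camera, thing): "rect" ([left, top, right, bottom] in pixels, round what is visible of it).
- spot_point(camera, thing): "xy" ([column, row] in pixels: a listed point, or the origin of a listed thing).
The state is a dict: "time": time; "qpos": joint angles; "dq": joint speeds; "effort": joint torques, N m; "ee_pos": TCP position; "ee_rot": TCP orientation; "wrist_force": force on the tool from outside, world axes, zero at the start; "torque": the same for the moment, N m; "opening": finger opening in m; "finger_force": force on a finger pad.
Only numpy, scipy, OpenCV 4.12 (cv2) and the standard library are available. Lean on these libraries where they do the work, as an engineer would, in place of code of your own. Each camera call takes 0.05 s, during which the arm holds its last target. There are 200 camera calls.

TASK

Pack the blue two-layer service box. Lay the white remote flat in the empty bottom compartment, beside the black display module, which stays in its own; then fit the orange divider level and fully down on its ledges over the bottom layer; then stand the open tin of screws upright and flat on the divider, inside the box, on either side of the grip rail. Leave the tape measure, the jar and the roll of black tape where they are.

Things in the scene. Friction and masses are not known exactly. Their poses are not given: they have to be found in the camera images.
- kit_box: Open blue plastic box, fixed. Origin: centre of its underside; z up; x points away from the robot within 20 degrees. Inside 196 mm (x) by 164 mm (y), walls and floor 5 mm, rim 58 mm above the origin; the top 8 mm of the walls flare outwards 5 mm as a lead-in. A partition along y (x = +2 to +6 mm, top at 31 mm) makes two bottom compartments: near one empty, far one with the black module.
- empty_compartment (a point): Middle of the floor of the box's empty (near) compartment, axes as the box; 100 mm along x and 146 mm along y, so the 125 mm remote fits only lengthways along the box's y.
- divider_seat (a point): Middle of the box at the height of the ledge tops (33 mm above the box's origin), axes as the box. The ledges, 9 mm wide, run along the two walls at the ends of y; the divider's underside rests on them.
- remote_center (a point): White handheld remote with blue buttons, 125 mm (its x) by 42 mm (its y) by 16 mm high, about 75 g, lying on its back on the desk; the point is its centre, 8 mm up.
- divider_grip (a point): Orange divider, flat on the desk: plate 190 (x) by 158 (y) by 4 mm with a grip rail along y in its middle, 12 mm wide, 90 mm long, its top 30 mm above the underside. About 160 g. The point is the rail's middle, 17 mm above the underside, over the centre of mass. Half a turn fits as well. It has 3 mm of play on each side in the box; fully down this point is 50 mm above the box's origin.
- screw_tin_center (a point): Open light-metal tin of small screws (one rigid thing), 50 (x) by 72 (y) by 22 mm, about 110 g, on the desk; the point is its centre, 11 mm up. On the divider each half beside the rail is 89 mm wide along the box's x (middle 50 mm from the rail's) and 158 mm along y: with the tin's 72 mm along the box's x, fingers across its 50 mm have the most room.
- module_center (a point): Black display module, a slab 85 mm (x) by 70 mm (y) by 16 mm high, already lying on the box floor in the far compartment; the point is its centre, 8 mm up. It is not to be handled.
- tape_measure: Red tape measure, 64 x 80 x 38 mm, bystander; origin under its middle.
- jar: Small jar with a yellow lid, 63 mm across, 84 mm high, bystander; origin under its middle.
- tape_black: Roll of black tape, 66 mm across, 18 mm high, lying flat, bystander; origin under its middle.
Mind the look-alikes: they are no part of the job. There is more than one size of the part that bears screw_tin_center; the job needs the smaller.

How it is judged:
By the outcome, as a careful person would: the job done as asked, in the order asked, and still so for the second after the job is handed in, with the robot touching nothing.
It also fails if it takes over 72 s, if anything falls off the work surface, if the arm or the gripper's body presses on something with over 40 N, if the wrist force passes 120 N, or if a joint passes its speed limit or range.

## Working session

There is one attempt and no reset: what is moved stays moved. The work goes in short steps, Python scripts to look and compute and a shell command to move; the robot and the scene stay as the last step left them, time stands still between calls to the robot, and variables do not carry over. Pictures are saved under pics/ and viewed, at most 10 in all, crops included, and the job is handed in when it is done.

```bash
mkdir -p pics; ls
cat > h.py <<'E'
from station import *
import numpy as np, cv2
from scipy.spatial.transform import Rotation as R
def cam(n):
    p=camera_params(n); return np.array(p["mtx"]),cv2.Rodrigues(np.array(p["rvec"]))[0],np.array(p["tvec"]).ravel()
def cloud(n,d):
    K,Rm,t=cam(n); v,u=np.mgrid[:480,:640]
    P=np.stack([(u-K[0,2])/K[0,0]*d,(v-K[1,2])/K[1,1]*d,d],-1)
    W=(P-t)@Rm; W[d<=0]=np.nan; return W
E
python3 - <<'E'
from h import *
for n in ("top","side"):
    p,d=snapshot(n); cv2.imwrite(f"pics/{n}0.png",p); W=cloud(n,d); np.save(f"pics/{n}0.npy",W)
    for th in ["kit_box","empty_compartment","divider_seat","remote_center","divider_grip","screw_tin_center","module_center","tape_measure","jar","tape_black"]:
        for s in spot_point(n,th)[:3]:
            x,y=map(int,np.clip(np.round(s["xy"]),0,[639,479])); print(n,th,round(s["conf"],2),(x,y),W[y,x].round(3))
print(get_obs()["time"],get_obs()["ee_pos"],get_obs()["ee_rot"])
E
```

```text
pics
top kit_box 0.79 (316, 234) [ 0.57  -0.019  0.02 ]
top kit_box 0.17 (323, 255) [ 0.52  -0.036  0.003]
top empty_compartment 0.71 (324, 254) [ 0.522 -0.039  0.005]
top divider_seat 0.91 (319, 234) [ 0.572 -0.026  0.008]
top remote_center 0.61 (457, 231) [ 0.579 -0.369  0.015]
top remote_center 0.58 (322, 256) [ 0.517 -0.034  0.006]
top divider_grip 0.86 (196, 239) [0.555 0.27  0.028]
top screw_tin_center 0.83 (402, 234) [ 0.571 -0.231  0.016]
top screw_tin_center 0.81 (431, 296) [ 0.419 -0.301  0.003]
top module_center 0.56 (315, 215) [ 0.617 -0.016  0.021]
top tape_measure 0.84 (398, 175) [ 0.716 -0.221  0.035]
top jar 0.56 (233, 313) [0.379 0.167 0.081]
top tape_black 0.59 (176, 324) [ 0.353  0.317 -0.001]
side kit_box 0.79 (311, 258) [ 0.578 -0.001  0.02 ]
side empty_compartment 0.81 (329, 254) [ 0.53  -0.033  0.005]
side divider_seat 0.87 (314, 249) [ 0.57  -0.056  0.004]
side remote_center 0.72 (309, 182) [ 0.581 -0.368  0.012]
side remote_center 0.49 (298, 256) [ 0.612 -0.007  0.022]
side divider_grip 0.87 (317, 343) [0.568 0.29  0.032]
side screw_tin_center 0.74 (364, 196) [ 0.414 -0.296  0.008]
side screw_tin_center 0.66 (310, 206) [ 0.579 -0.244  0.009]
side screw_tin_center 0.5 (311, 184) [ 0.575 -0.352  0.015]
side module_center 0.69 (294, 256) [ 0.622 -0.01   0.019]
side tape_measure 0.81 (259, 219) [ 0.724 -0.173  0.017]
side jar 0.74 (397, 318) [0.383 0.215 0.026]
side tape_black 0.82 (412, 362) [0.366 0.334 0.019]
1.1 [ 0.19506248 -0.62005579  0.23137106] [3.14148817e+00 4.33378779e-05 3.04852649e-01]
```

View pics/top0.png

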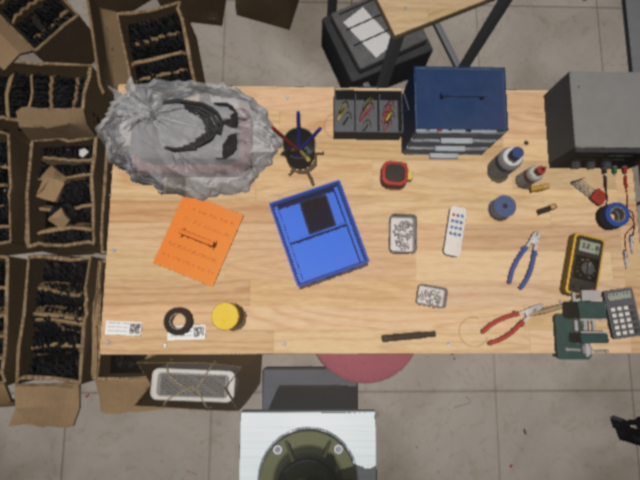

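Run:
```python
from h import *
p=cv2.imread("pics/top0.png"); W=np.load("pics/top0.npy")
c=cv2.resize(p[205:320,365:490],None,fx=6,fy=5,interpolation=cv2.INTER_CUBIC); cv2.imwrite("pics/crop.png",c)
def fit(name,u0,v0,u1,v1,zl,zh):
    w=W[v0:v1,u0:u1].reshape(-1,3); w=w[(w[:,2]>zl)&(w[:,2]<zh)]
    r=cv2.minAreaRect((w[:,:2]*1000).astype(np.float32)); print(name,len(w),np.round(r[0],1),np.round(r[1],1),round(r[2],1),"zmed",np.median(w[:,2]).round(4))
fit("remote",435,195,480,270,.01,.04)
fit("tinA",375,210,430,260,.008,.04)
fit("tinB",405,268,460,325,.008,.04)
fit("rail",150,190,240,290,.02,.05)
fit("plate",140,180,250,290,.0025,.05)
fit("box",260,170,380,300,.05,.07)
fit("desk",0,0,640,480,-.01,.003)
K,Rm,t=cam("top");print(K[0,0],(-Rm.T@t).round(3))
```

```text
remote 830 [ 580.9 -363.1] [ 43.8 124.4] 78.9 zmed 0.0156
tinA 484 [ 574.5 -230.9] [66.6 96.4] 88.0 zmed 0.0159
tinB 204 [ 421.1 -299.1] [72.7 49.7] 79.9 zmed 0.0139
rail 487 [609.  280.5] [137.1 170.6] 0.4 zmed 0.0301
plate 3669 [568.3 280.7] [264.7 271.6] 0.4 zmed 0.0048
box 980 [570.2 -24. ] [212.5 180. ] 19.4 zmed 0.0552
desk 89250 [ 595.3 -142.7] [1133.5 1412.3] 20.6 zmed -0.0012
462.75129619020186 [ 0.39  -0.011  1.138]
```

View pics/crop.png

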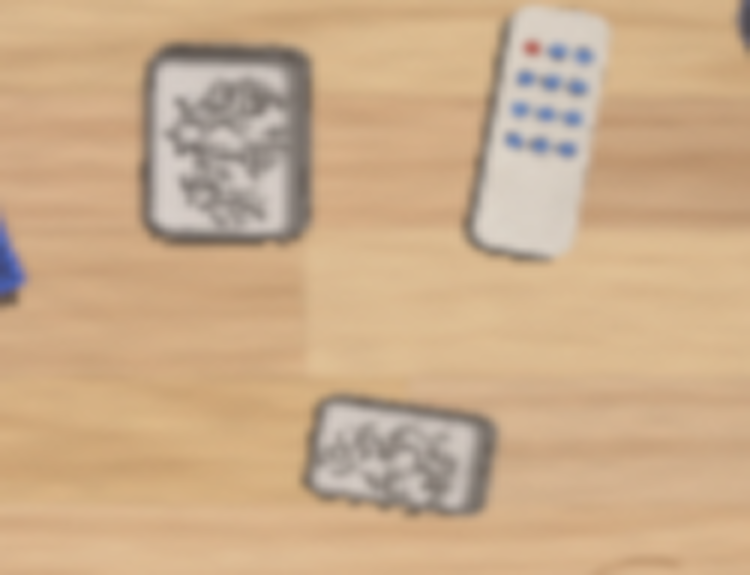

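Top view candidates: the remote is the white bar at (455,231). The tins are a large one at (402,234), measuring 67x96 mm, and a small one at (431,296), measuring 73x50 mm. The job needs the small one, and the crop confirms it (lower of the two). The divider is at (198,240), the box at (319,234), the module in the far compartment at (318,213), and the tape measure, jar and black tape at (395,174), (228,316) and (178,320). I'll refine the fits with the second camera and start the first transit.

```bash
cat >> h.py <<'E'
def go(x,y,z,yaw):
    "tool-axes shift (mm) and turn (deg) from the measured pose to a tool-down target"
    o=get_obs(); r=R.from_euler("xyz",o["ee_rot"]); g=R.from_euler("xyz",[np.pi,0,np.radians(yaw)])
    s=r.inv().apply(np.array([x,y,z])-o["ee_pos"])*1000; t=np.degrees((r.inv()*g).as_rotvec())
    print("shift",s.round(1),"turn",t.round(1),"| t",round(o["time"],2),"pos",np.round(o["ee_pos"],4),"yaw",np.degrees(o["ee_rot"][2]).round(1),"open",np.round(o["opening"],4),"F",np.round(o["wrist_force"],1),"ff",np.round(o["finger_force"],1))
E
python3 -m creep '[0.22,-0.065,0,0,0,0,0.0854, 0.22,-0.065,0,0,0,0,0.0854, 0.22,-0.065,0,0,0,0,0.0854, 0.22,-0.065,0,0,0,0,0.0854, 0.22,-0.065,0,0,0,0,0.0854]' 30
python3 - <<'E'
from h import *
def rect(w): 
    r=cv2.minAreaRect((w[:,:2]*1000).astype(np.float32)); return np.round(r[0],1),np.round(r[1],1),round(r[2],1)
for n in ("top","side"):
    p=cv2.imread(f"pics/{n}0.png"); W=np.load(f"pics/{n}0.npy"); h=cv2.cvtColor(p,cv2.COLOR_BGR2HSV)
    H,S,V=cv2.split(h); x,y,z=np.moveaxis(W,-1,0)
    o=(H>5)&(H<16)&(S>190)&(abs(x-.568)<.16)&(abs(y-.281)<.16)
    print(n,"orange plate",o.sum(),rect(W[o&(z<.012)]),"rail",rect(W[o&(z>.024)]),"platez",np.median(z[o&(z<.012)]).round(4),np.median(z[o&(z>.024)]).round(4))
    b=(H>100)&(H<125)&(S>120)&(abs(x-.57)<.17)&(abs(y+.024)<.17)
    for a,c in((.048,.066),(.053,.066)):print(n,"box rim",rect(W[b&(z>a)&(z<c)]),np.median(z[b&(z>.053)&(z<c)]).round(4))
    a=(abs(x-.581)<.09)&(abs(y+.363)<.06)&(z>.01)&(z<.03); print(n,"remote",rect(W[a]))
    a=(abs(x-.421)<.05)&(abs(y+.299)<.06)&(z>.01)&(z<.03); print(n,"tin",rect(W[a]))
go(.581,-.363,.10,-11.1)
E
```

```text
time: 1.6
ee_pos: [0.39, -0.4882, 0.2317]
ee_rot: [-3.141, -0.002, 0.31]
wrist_force: [0.3, 0.1, 0.3]
opening: 0.0856
finger_force: 0.0
top orange plate 0 (array([0., 0.]), array([0., 0.]), 0.0) rail (array([0., 0.]), array([0., 0.]), 0.0) platez nan nan
top box rim (array([568.4, -24.9]), array([208.6, 174.6]), 19.4) 0.0556
top box rim (array([568.3, -24.9]), array([208.4, 174.5]), 19.4) 0.0556
top remote (array([ 580.9, -363.1]), array([ 43.8, 124.4]), 78.9)
top tin (array([ 421.1, -299.1]), array([72.7, 49.7]), 79.9)
side orange plate 4230 (array([560.2, 274. ]), array([161.1, 188.9]), 68.2) rail (array([562.1, 275.3]), array([90.3, 12.5]), 68.5) platez 0.0036 0.0292
side box rim (array([570.1, -22. ]), array([213.3, 185.4]), 19.0) 0.0562
side box rim (array([570.2, -21.7]), array([212.2, 185.6]), 19.3) 0.0562
side remote (array([ 582. , -361.3]), array([ 53.2, 122.5]), 80.9)
side tin (array([ 422., -296.]), array([84.2, 49.5]), 80.2)
shift [219.8 -60.8 132.2] turn [-0.1 -0.1 28.9] | t 1.6 pos [ 0.39   -0.4882  0.2317] yaw 17.8 open 0.0856 F [0.3 0.1 0.3] ff 0.0
  return _methods._mean(a, axis=axis, dtype=dtype,
  ret = ret.dtype.type(ret / rcount)
```

```bash
python3 -m creep '[0.22,-0.061,0.05,0,0,29,0.060, 0.22,-0.061,0.05,0,0,29,0.060, 0.22,-0.061,0.09,0,0,29,0.060, 0.22,-0.061,0.13,0,0,29,0.060, 0.22,-0.061,0.13,0,0,29,0.060]' 30
python3 -m creep '[0,0,0,0,0,0,0.060,0,0,0,0,0,0,0.060]'
python3 - <<'E'
from h import *
p,d=snapshot("wrist"); cv2.imwrite("pics/w1.png",p)
K,Rm,t=cam("wrist"); print((-Rm.T@t).round(3),Rm[2].round(2))
for s in spot_point("wrist","remote_center")[:2]:
    u=(np.array(s["xy"])-K[:2,2])/K[0,0]; th=np.hypot(*u); ray=Rm.T@np.r_[u/th*np.sin(th),np.cos(th)]; c=-Rm.T@t
    print(s,(c+ray*(.008-c[2])/ray[2]).round(4))
p=cv2.imread("pics/top0.png"); W=np.load("pics/top0.npy"); H,S,V=cv2.split(cv2.cvtColor(p,cv2.COLOR_BGR2HSV)); x,y,z=np.moveaxis(W,-1,0)
print(cv2.cvtColor(p,cv2.COLOR_BGR2HSV)[225,205])
for lim in (150,180):
  o=(H<16)&(S>lim)&(abs(x-.561)<.13)&(abs(y-.275)<.13)
  for m in (o&(z<.015),o&(z>.024)): print(m.sum(),cv2.minAreaRect((W[m][:,:2]*1000).astype(np.float32)) if m.sum() else 0)
go(.581,-.363,.0,-11.1)
E
```

```text
time: 2.1
ee_pos: [0.5635, -0.3768, 0.1185]
ee_rot: [3.141, -0.002, -0.202]
wrist_force: [-0.8, -1.1, 0.1]
opening: 0.06
finger_force: 0.0
time: 2.3
ee_pos: [0.5618, -0.3763, 0.1173]
ee_rot: [-3.141, 0.002, -0.199]
wrist_force: [0.2, -1.0, 1.0]
opening: 0.0603
finger_force: 0.0
[ 0.634 -0.393  0.261] [-0.29  0.06 -0.96]
{'xy': [295.7, 211.0], 'conf': 0.92} [ 0.5784 -0.3638  0.008 ]
[ 12 183 223]
4605 ((560.5022583007812, 271.6267395019531), (158.53741455078125, 188.78555297851562), 68.3543472290039)
180 ((560.8698120117188, 271.4109802246094), (89.84703826904297, 11.747801780700684), 68.37850952148438)
2931 ((563.8689575195312, 281.16693115234375), (130.15460205078125, 182.1634063720703), 69.05888366699219)
180 ((560.8698120117188, 271.4109802246094), (89.84703826904297, 11.747801780700684), 68.37850952148438)
shift [ 16.  -20.6 119.8] turn [ 0.1 -0.1 -0.5] | t 2.4 pos [ 0.5611 -0.3797  0.1199] yaw -11.6 open 0.06 F [ 1.  -1.5  0.7] ff 0.0
```

```bash
python3 -m creep '[0.015,-0.0185,0.03,0,0,-0.5,0.060, 0.015,-0.0185,0.07,0,0,-0.5,0.060, 0.015,-0.0185,0.09,0,0,-0.5,0.060, 0.015,-0.0185,0.105,0,0,-0.5,0.060,0.015,-0.0185,0.105,0,0,-0.5,0.060]'
python3 - <<'E'
from h import *
for i in range(4): go(.580,-.363,.0,-11.1); snapshot("wrist")
go(.580,-.363,.0,-11.1)
E
```

```text
time: 2.9
ee_pos: [0.5782, -0.3639, 0.0128]
ee_rot: [3.141, 0.002, -0.195]
wrist_force: [1.4, 0.5, 0.2]
opening: 0.0601
finger_force: 0.0
shift [ 1.6 -1.3 12.8] turn [ 0.   0.1 -0.1] | t 2.9 pos [ 0.5782 -0.3639  0.0128] yaw -11.2 open 0.0601 F [1.4 0.5 0.2] ff 0.0
shift [ 0.4 -1.2 14.4] turn [ 0. -0. -0.] | t 2.95 pos [ 0.5794 -0.3641  0.0144] yaw -11.1 open 0.06 F [ 0.4  0.2 -0.1] ff 0.0
shift [-0.7 -1.2 15.5] turn [ 0.1 -0.1 -0. ] | t 3.0 pos [ 0.5804 -0.3643  0.0155] yaw -11.1 open 0.0601 F [0.6 0.2 0.4] ff 0.0
shift [-1.2 -1.  16. ] turn [ 0.1 -0.2 -0. ] | t 3.05 pos [ 0.5809 -0.3642  0.016 ] yaw -11.1 open 0.0605 F [-0.9  0.2  1.5] ff 0.0
shift [-1.4 -0.8 16.1] turn [ 0.1 -0.2  0. ] | t 3.1 pos [ 0.5811 -0.364   0.0161] yaw -11.1 open 0.06 F [ 0.5  0.5 -0. ] ff 0.0
```

```bash
python3 -m creep '[0,-0.001,0.010,0,0,0,0.060, 0,-0.001,0.0155,0,0,0,0.060, 0,-0.001,0.0155,0,0,0,0.060, 0,-0.001,0.0155,0,0,0,0.034,0,-0.001,0.0155,0,0,0,0.034]' 40
python3 -m creep '[0,0,0,0,0,0,0.034,0,0,0,0,0,0,0.034,0,0,0,0,0,0,0.034]' 40
python3 -m creep '[0,0,-0.03,0,0,0,0.034,0,0,-0.08,0,0,0,0.034,0,0,-0.12,0,0,0,0.034,0,0,-0.12,0,0,0,0.034,0,0,-0.12,0,0,0,0.034]' 40
python3 - <<'E'
from h import *
go(.522,-.039,.12,109.3)
p,d=snapshot("wrist"); cv2.imwrite("pics/w2.png",p)
E
```

```text
time: 3.6
ee_pos: [0.5808, -0.362, -0.0009]
ee_rot: [3.141, -0.001, -0.193]
wrist_force: [0.1, 0.1, -0.4]
opening: 0.0412
finger_force: 42.1
time: 3.9
ee_pos: [0.5805, -0.3618, -0.0013]
ee_rot: [3.141, -0.001, -0.193]
wrist_force: [0.5, -0.6, 2.1]
opening: 0.0409
finger_force: 43.0
time: 4.4
ee_pos: [0.5806, -0.3619, 0.1193]
ee_rot: [3.141, -0.002, -0.193]
wrist_force: [-0.5, 0.6, -0.7]
opening: 0.0409
finger_force: 42.2
shift [-119.3 -305.7   -1.1] turn [ 1.000e-01 -0.000e+00 -1.203e+02] | t 4.4 pos [ 0.5806 -0.3619  0.1193] yaw -11.0 open 0.0409 F [-0.5  0.6 -0.7] ff 42.2
```

View pics/w2.png

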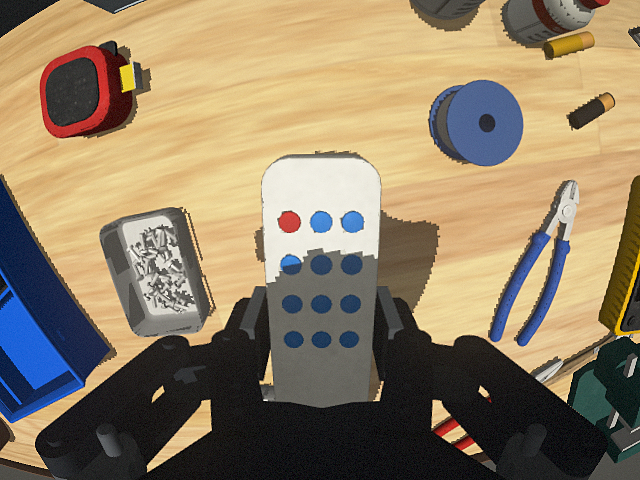

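Wrist view: the remote is held firmly and centred between the pads at (320,330). The large tin is at (155,270) and the box is on the left. Carrying it to the box.

```bash
python3 -m creep '[-0.02,-0.05,0,0,0,-8,0.034,-0.04,-0.09,0,0,0,-16,0.034,-0.055,-0.135,0,0,0,-24,0.034,-0.07,-0.18,0,0,0,-32,0.034,-0.085,-0.22,0,0,0,-40,0.034]'
python3 -c "
from h import *
go(.5242,-.0398,.12,109.3)"
```

```text
time: 4.95
ee_pos: [0.5368, -0.1266, 0.1159]
ee_rot: [-3.138, 0.003, 0.512]
wrist_force: [-0.1, 0.5, -0.8]
opening: 0.0408
finger_force: 42.2
shift [ 31.5 -81.8  -3.9] turn [ -0.3  -0.  -79.9] | t 4.95 pos [ 0.5368 -0.1266  0.1159] yaw 29.4 open 0.0408 F [-0.1  0.5 -0.8] ff 42.2
```

```bash
python3 -m creep '[0.01,-0.03,0,0,0,-8,0.034,0.02,-0.06,0,0,0,-16,0.034,0.03,-0.08,0,0,0,-24,0.034,0.031,-0.082,0,0,0,-32,0.034,0.031,-0.082,0,0,0,-40,0.034]'
python3 -m creep '[0,0,0,0,0,-8,0.034,0,0,0,0,0,-16,0.034,0,0,0,0,0,-24,0.034,0,0,0,0,0,-32,0.034,0,0,0,0,0,-40,0.034]'
python3 -m creep '[0,0,0,0,0,0,0.034,0,0,0,0,0,0,0.034,0,0,0,0,0,0,0.034]'
python3 - <<'E'
from h import *
p,d=snapshot("wrist"); cv2.imwrite("pics/w3.png",p); np.save("pics/w3d.npy",d)
K,Rm,t=cam("wrist"); c=-Rm.T@t
for th in ("divider_seat","empty_compartment","module_center"):
  for s in spot_point("wrist",th)[:1]:
    zz={"divider_seat":.033,"empty_compartment":.005,"module_center":.013}[th]
    u=(np.array(s["xy"])-K[:2,2])/K[0,0]; a=np.hypot(*u); ray=Rm.T@np.r_[u/a*np.sin(a),np.cos(a)]
    print(th,np.round(s["xy"]),s["conf"],(c+ray*(zz-c[2])/ray[2]).round(4))
go(.5242,-.0398,.006,109.3)
E
```

```text
time: 5.45
ee_pos: [0.5246, -0.0411, 0.1162]
ee_rot: [-3.138, 0.001, 1.212]
wrist_force: [0.0, -0.9, -0.6]
opening: 0.0407
finger_force: 42.2
time: 5.95
ee_pos: [0.5246, -0.0426, 0.116]
ee_rot: [-3.138, -0.002, 1.908]
wrist_force: [1.0, 0.4, -0.4]
opening: 0.0406
finger_force: 42.2
time: 6.25
ee_pos: [0.5257, -0.0427, 0.1175]
ee_rot: [-3.14, -0.001, 1.899]
wrist_force: [-0.6, -0.3, -1.9]
opening: 0.0412
finger_force: 42.2
divider_seat [396. 238.] 0.62 [ 0.57   -0.0237  0.033 ]
module_center [456. 248.] 0.72 [ 0.6222 -0.0206  0.013 ]
shift [  3.4  -1.  112.2] turn [-0.   0.  -0.4] | t 6.45 pos [ 0.5263 -0.0427  0.1182] yaw 108.9 open 0.0412 F [ 0.5 -0.1 -0.1] ff 42.2
```

View pics/w3.png

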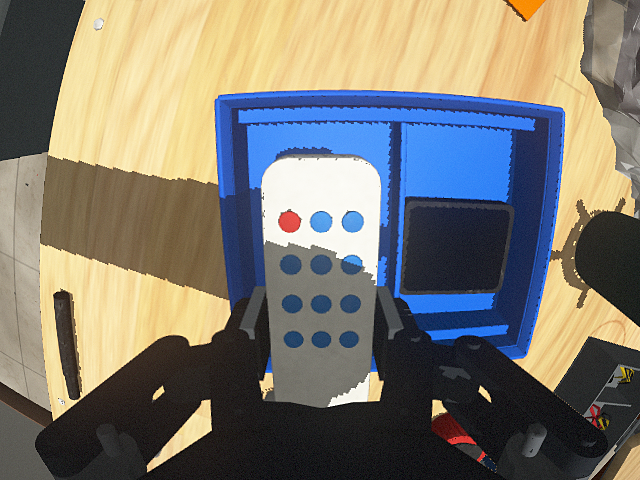

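Wrist view: the remote (320,280) is aligned over the near compartment, with the partition at column 395 and the module at (458,247). Lowering it.

```bash
python3 -m creep '[0.003,-0.001,0.04,0,0,-0.4,0.034,0.003,-0.001,0.07,0,0,-0.4,0.034,0.003,-0.001,0.09,0,0,-0.4,0.034,0.003,-0.001,0.1,0,0,-0.4,0.034,0.003,-0.001,0.103,0,0,-0.4,0.034]'
python3 -m creep '[0,0,0.004,0,0,0,0.034,0,0,0.008,0,0,0,0.034,0,0,0.009,0,0,0,0.034,0,0,0.009,0,0,0,0.034]'
python3 -c "
from h import *
go(.5242,-.0398,.004,109.3)"
```

```text
time: 6.95
ee_pos: [0.5238, -0.0401, 0.0144]
ee_rot: [-3.14, -0.001, 1.909]
wrist_force: [0.5, 0.2, -0.5]
opening: 0.0414
finger_force: 42.2
time: 7.35
ee_pos: [0.5247, -0.0403, 0.0066]
ee_rot: [3.141, 0.0, 1.909]
wrist_force: [-0.6, -0.6, 0.1]
opening: 0.0413
finger_force: 42.2
shift [ 0.6 -0.3  2.6] turn [0.  0.  0.1] | t 7.35 pos [ 0.5247 -0.0403  0.0066] yaw 109.4 open 0.0413 F [-0.6 -0.6  0.1] ff 42.2
```

Down the last 2 mm, release, rise.

```bash
python3 -m creep '[0,0,0.0020,0,0,0,0.034,0,0,0.0022,0,0,0,0.034,0,0,0.0022,0,0,0,0.056,0,0,0.0022,0,0,0,0.056,0,0,0.0022,0,0,0,0.056]'
python3 -m creep '[0,0,-0.02,0,0,0,0.056,0,0,-0.06,0,0,0,0.056,0,0,-0.11,0,0,0,0.056,0,0,-0.12,0,0,0,0.056,0,0,-0.12,0,0,0,0.056]'
python3 - <<'E'
from h import *
p,d=snapshot("wrist"); cv2.imwrite("pics/w4.png",p)
go(.5606,.2725,.10,68.4)
E
```

```text
time: 7.85
ee_pos: [0.5293, -0.0391, 0.0069]
ee_rot: [3.133, 0.003, 1.91]
wrist_force: [5.3, 3.0, 6.1]
opening: 0.0559
finger_force: 0.0
time: 8.35
ee_pos: [0.5262, -0.0404, 0.1265]
ee_rot: [3.137, 0.003, 1.909]
wrist_force: [-0.1, -0.0, -1.0]
opening: 0.0554
finger_force: 0.0
shift [283.4 137.6  24.2] turn [ 0.1  0.1 40.9] | t 8.4 pos [ 0.5247 -0.0405  0.1245] yaw 109.3 open 0.0561 F [-0.1 -0.7 -0.4] ff 0.0
```

View pics/w4.png

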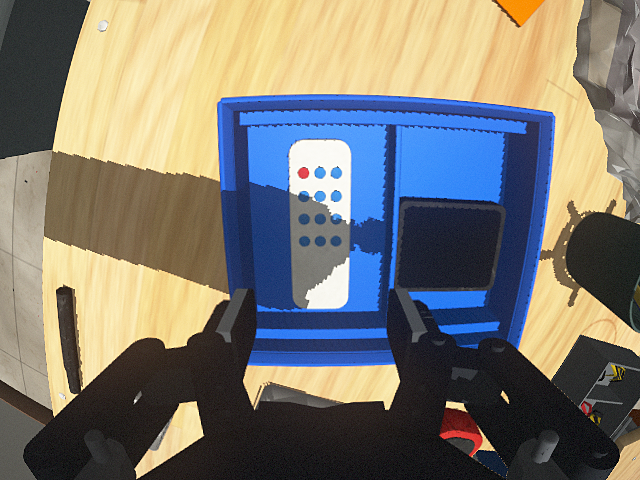

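Wrist view: the remote lies flat and free in the near compartment at (320,223), and the module is undisturbed. On to the divider.

```bash
python3 -m creep '[0.045,0.02,0,0,0,8,0.04,0.09,0.04,0,0,0,16,0.04,0.135,0.065,0,0,0,24,0.04,0.18,0.085,0,0,0,32,0.04,0.225,0.11,0,0,0,40,0.04]'
python3 -m creep '[0,0,0,0,0,0,0.04]'
python3 - <<'E'
from h import *
snapshot("wrist");snapshot("wrist");go(.5606,.2725,.10,68.4)
E
```

```text
time: 8.9
ee_pos: [0.5479, 0.1788, 0.1215]
ee_rot: [-3.138, 0.002, 1.251]
wrist_force: [0.8, -0.1, -0.3]
opening: 0.0397
finger_force: 0.0
time: 9.0
ee_pos: [0.5467, 0.1866, 0.1221]
ee_rot: [-3.137, -0.004, 1.264]
wrist_force: [-0.0, 0.6, -0.7]
opening: 0.0397
finger_force: 0.0
shift [ 92.8 -16.   21.7] turn [-0.2  0.1  3.9] | t 9.1 pos [0.5477 0.1792 0.1218] yaw 72.3 open 0.0397 F [-0.3 -2.   0.1] ff 0.0
```

```bash
python3 -m creep '[0.04,-0.007,0,0,0,4,0.04,0.08,-0.014,0,0,0,4,0.04,0.093,-0.016,0.02,0,0,4,0.04,0.093,-0.016,0.022,0,0,4,0.04,0.093,-0.016,0.022,0,0,4,0.04]'
python3 -m creep '[0,0,0,0,0,0,0.04]'
python3 - <<'E'
from h import *
p,d=snapshot("wrist");H,S,V=cv2.split(cv2.cvtColor(p,cv2.COLOR_BGR2HSV))
K,Rm,t=cam("wrist"); c=-Rm.T@t
# depth points (fisheye: depth along axis)
v,u=np.mgrid[:480,:640]; a=np.stack([u-K[0,2],v-K[1,2]],-1)/K[0,0]; th=np.linalg.norm(a,axis=-1)
xy=a/(th[...,None]+1e-9)*np.tan(th)[...,None]*d[...,None]; W=(np.dstack([xy,d])-t)@Rm
m=(H<18)&(S>150)&(d>0)&(W[...,2]>.024)&(W[...,2]<.04)&(abs(W[...,0]-.561)<.06)&(abs(W[...,1]-.272)<.06)
print(m.sum(),cv2.minAreaRect((W[m][:,:2]*1000).astype(np.float32)) if m.sum() else 0, np.median(W[m][:,2]) if m.sum() else 0)
for s in spot_point("wrist","divider_grip")[:1]:
    q=(np.array(s["xy"])-K[:2,2])/K[0,0]; b=np.hypot(*q); ray=Rm.T@np.r_[q/b*np.sin(b),np.cos(b)]; print(s,(c+ray*(.017-c[2])/ray[2]).round(4))
go(.5606,.2725,.007,68.4)
E
```

```text
time: 9.6
ee_pos: [0.5624, 0.2685, 0.1001]
ee_rot: [-3.14, 0.004, 1.185]
wrist_force: [-0.3, -0.6, 0.5]
opening: 0.0399
finger_force: 0.0
time: 9.7
ee_pos: [0.5636, 0.2686, 0.1018]
ee_rot: [3.141, 0.002, 1.184]
wrist_force: [0.3, -0.4, -0.2]
opening: 0.0399
finger_force: 0.0
2374 ((560.0693969726562, 274.1240234375), (88.94910430908203, 12.05954647064209), 68.32786560058594) 0.029649872765212762
{'xy': [316.1, 236.2], 'conf': 0.74} [0.5616 0.2743 0.017 ]
shift [ 1.7 -4.3 95.6] turn [ 0.1  0.  -0.6] | t 9.8 pos [0.5638 0.2694 0.1026] yaw 67.8 open 0.0399 F [-0.4 -0.5  0.2] ff 0.0
```

```bash
python3 -m creep '[0.0025,-0.005,0.03,0,0,-0.6,0.04,0.0025,-0.005,0.06,0,0,-0.6,0.04,0.0025,-0.005,0.08,0,0,-0.6,0.04,0.0025,-0.005,0.085,0,0,-0.6,0.04,0.0025,-0.005,0.085,0,0,-0.6,0.04]' 70
python3 -m creep '[0,0,0.005,0,0,0,0.04,0,0,0.009,0,0,0,0.04,0,0,0.009,0,0,0,0.04]'
python3 -c "
from h import *
go(.5603,.2735,.007,68.4)"
```

```text
time: 10.3
ee_pos: [0.5594, 0.2747, 0.0171]
ee_rot: [-3.141, 0.001, 1.196]
wrist_force: [0.4, 0.8, 1.1]
opening: 0.0401
finger_force: 0.0
time: 10.6
ee_pos: [0.5594, 0.2755, 0.0084]
ee_rot: [3.141, -0.0, 1.197]
wrist_force: [-0.2, -0.2, 0.1]
opening: 0.0403
finger_force: 0.0
shift [-1.5  1.5  1.4] turn [ 0.  -0.   0.2] | t 10.6 pos [0.5594 0.2755 0.0084] yaw 68.6 open 0.0403 F [-0.2 -0.2  0.1] ff 0.0
```

```bash
python3 -m creep '[-0.001,0.0015,0.001,0,0,0,0.04,-0.001,0.0015,0.001,0,0,0,0.004,-0.001,0.0015,0.001,0,0,0,0.004,-0.001,0.0015,0.001,0,0,0,0.004,-0.001,0.0015,0.001,0,0,0,0.004]' 80
python3 -m creep '[0,0,0,0,0,0,0.004,0,0,0,0,0,0,0.004,0,0,0,0,0,0,0.004]' 80
python3 -c "
from h import *
go(.5603,.2735,.007,68.4)"
python3 -m creep '[0,0,-0.01,0,0,0,0.004,0,0,-0.04,0,0,0,0.004,0,0,-0.08,0,0,0,0.004,0,0,-0.125,0,0,0,0.004,0,0,-0.125,0,0,0,0.004]'
python3 - <<'E'
from h import *
snapshot("wrist");snapshot("wrist");snapshot("wrist");go(.5695,-.024,.13,109.4)
E
```

```text
time: 11.1
ee_pos: [0.5606, 0.2742, 0.0076]
ee_rot: [3.141, -0.0, 1.197]
wrist_force: [-0.3, -0.7, 1.8]
opening: 0.0102
finger_force: 79.9
time: 11.4
ee_pos: [0.5605, 0.2742, 0.0075]
ee_rot: [3.141, -0.0, 1.197]
wrist_force: [-1.0, -0.6, 4.8]
opening: 0.0104
finger_force: 80.0
shift [-0.7  0.   0.5] turn [ 0.  -0.   0.2] | t 11.4 pos [0.5605 0.2742 0.0075] yaw 68.6 open 0.0104 F [-1.  -0.6  4.8] ff 80.0
time: 11.9
ee_pos: [0.5635, 0.2768, 0.1391]
ee_rot: [3.134, -0.008, 1.198]
wrist_force: [0.2, 1.0, -2.2]
opening: 0.0102
finger_force: 79.5
shift [-273.6  117.7    1.7] turn [ -0.1   0.1 -40.8] | t 12.05 pos [0.5597 0.2737 0.1315] yaw 68.6 open 0.0106 F [-0.4 -0.4 -2.3] ff 79.4
```

```bash
python3 -m creep '[-0.03,0.013,0,0,0,-5,0.004,-0.07,0.03,0,0,0,-12,0.004,-0.11,0.048,0,0,0,-20,0.004,-0.15,0.065,0,0,0,-27,0.004,-0.19,0.082,0,0,0,-34,0.004]'
python3 -m creep '[0,0,0,0,0,0,0.004]'
python3 - <<'E'
from h import *
snapshot("wrist");snapshot("wrist");go(.5695,-.024,.13,109.4)
E
```

```text
time: 12.55
ee_pos: [0.5655, 0.0652, 0.1298]
ee_rot: [-3.138, -0.001, 1.796]
wrist_force: [1.5, -0.9, -1.0]
opening: 0.0102
finger_force: 79.3
time: 12.65
ee_pos: [0.5664, 0.0572, 0.1292]
ee_rot: [-3.136, 0.004, 1.781]
wrist_force: [-0.1, -1.3, -0.9]
opening: 0.0107
finger_force: 79.3
shift [-87.8 -15.7   0. ] turn [-0.2 -0.1 -7.1] | t 12.75 pos [0.5661 0.0651 0.13  ] yaw 102.3 open 0.0102 F [ 0.1  0.6 -1.7] ff 79.3
```

```bash
python3 -m creep '[-0.03,-0.005,0,0,0,-3,0.004,-0.06,-0.01,0,0,0,-7,0.004,-0.08,-0.014,0,0,0,-7.1,0.004,-0.088,-0.0157,0,0,0,-7.1,0.004,-0.088,-0.0157,0,0,0,-7.1,0.004]'
python3 -m creep '[0,0,0,0,0,0,0.004,0,0,0,0,0,0,0.004]'
python3 - <<'E'
from h import *
p,d=snapshot("wrist");cv2.imwrite("pics/w5.png",p);go(.5695,-.024,.075,109.4)
p,d=snapshot("top");W=cloud("top",d);H,S,V=cv2.split(cv2.cvtColor(p,cv2.COLOR_BGR2HSV));x,y,z=np.moveaxis(W,-1,0)
p,d=snapshot("side");W=cloud("side",d);H,S,V=cv2.split(cv2.cvtColor(p,cv2.COLOR_BGR2HSV));x,y,z=np.moveaxis(W,-1,0);cv2.imwrite("pics/s5.png",cv2.resize(p[160:340,200:430],None,fx=3,fy=3))
m=(H>5)&(H<16)&(S>180)&(abs(x-.57)<.15)&(abs(y+.024)<.15)&(z>.1)
w=W[m&(z<.14)];c=np.linalg.lstsq(np.c_[w[:,:2]-[.57,-.024],np.ones(len(w))],w[:,2],rcond=None)[0];print("plate plane",len(w),c.round(4),cv2.minAreaRect((w[:,:2]*1000).astype(np.float32)))
go(.5695,-.024,.075,109.4)
E
```

```text
time: 13.25
ee_pos: [0.5707, -0.0216, 0.1313]
ee_rot: [-3.14, -0.001, 1.914]
wrist_force: [0.2, 0.1, -0.8]
opening: 0.0101
finger_force: 79.3
time: 13.45
ee_pos: [0.5711, -0.0195, 0.1321]
ee_rot: [3.141, -0.001, 1.918]
wrist_force: [0.3, 0.1, -1.2]
opening: 0.0104
finger_force: 79.3
shift [-3.4 -2.9 57.2] turn [ 0.  -0.   0.5] | t 13.5 pos [ 0.5711 -0.0199  0.1322] yaw 109.9 open 0.0106 F [ 0.2  0.9 -0.5] ff 79.3
plate plane 1821 [-0.0006  0.0033  0.128 ] ((571.7389526367188, -18.758514404296875), (190.97357177734375, 162.121826171875), 19.568601608276367)
shift [-2.6 -2.7 57.2] turn [ 0.  -0.   0.4] | t 13.6 pos [ 0.5711 -0.0207  0.1322] yaw 109.8 open 0.0101 F [-0.4  0.5 -1.2] ff 79.3
```

View pics/s5.png

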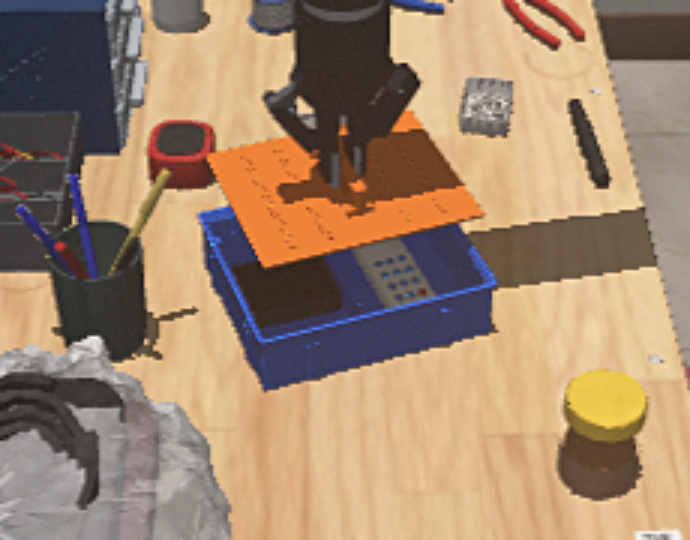

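Side view: the divider is held level at about (345,190) over the box, with the remote (395,275) and module visible below it. Aligning it to about 10 mm above the rim.

```bash
python3 -m creep '[-0.0027,-0.0027,0.02,0,0,0.4,0.004,-0.0027,-0.0027,0.04,0,0,0.4,0.004,-0.0027,-0.0027,0.055,0,0,0.4,0.004,-0.0027,-0.0027,0.057,0,0,0.4,0.004,-0.0027,-0.0027,0.057,0,0,0.4,0.004]'
python3 -m creep '[0,0,0,0,0,0,0.004,0,0,0,0,0,0,0.004,0,0,0,0,0,0,0.004]'
python3 - <<'E'
from h import *
p,d=snapshot("wrist");cv2.imwrite("pics/w6.png",p);go(.5695,-.0238,.040,109.4)
E
```

```text
time: 14.1
ee_pos: [0.5694, -0.025, 0.075]
ee_rot: [-3.141, -0.001, 1.908]
wrist_force: [-0.0, -0.3, -1.2]
opening: 0.0105
finger_force: 79.3
time: 14.4
ee_pos: [0.5701, -0.0255, 0.0759]
ee_rot: [3.14, 0.001, 1.908]
wrist_force: [0.4, -0.0, -1.5]
opening: 0.0104
finger_force: 79.3
shift [ 1.8  0.1 35.8] turn [ 0.1  0.  -0.1] | t 14.45 pos [ 0.57   -0.0255  0.0758] yaw 109.3 open 0.0101 F [-0.4 -0.  -2. ] ff 79.3
```

View pics/w6.png

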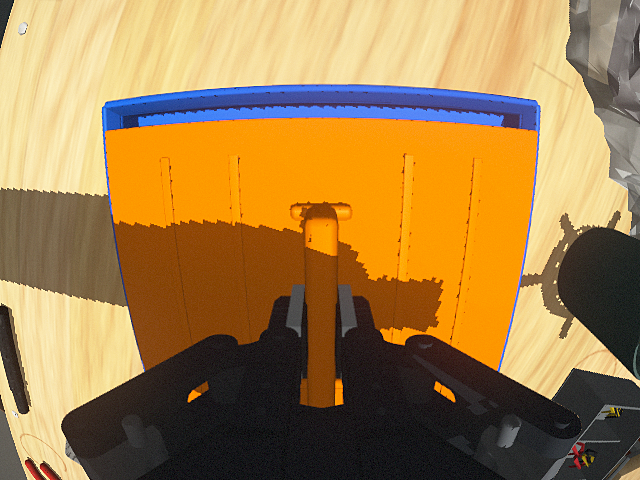

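Wrist view: the divider is square to the box, with equal blue slivers at columns 105 and 540. Lowering it in force-checked steps.

```bash
python3 -m creep '[0.0017,0,0.006,0,0,0,0.004,0.0017,0,0.012,0,0,0,0.004,0.0017,0,0.018,0,0,0,0.004,0.0017,0,0.018,0,0,0,0.004]'
python3 -m creep '[0,0,0.004,0,0,0,0.004,0,0,0.008,0,0,0,0.004,0,0,0.012,0,0,0,0.004,0,0,0.012,0,0,0,0.004]'
python3 -c "
from h import *
go(.5695,-.0238,.0405,109.4)"
```

```text
time: 14.85
ee_pos: [0.5679, -0.0239, 0.0557]
ee_rot: [-3.139, -0.001, 1.908]
wrist_force: [-0.2, -0.9, -1.4]
opening: 0.0105
finger_force: 79.3
time: 15.25
ee_pos: [0.5685, -0.0239, 0.0444]
ee_rot: [-3.14, -0.001, 1.908]
wrist_force: [-1.6, -0.4, -1.1]
opening: 0.01
finger_force: 79.3
shift [-0.2  1.   3.9] turn [-0.1 -0.  -0.1] | t 15.25 pos [ 0.5685 -0.0239  0.0444] yaw 109.3 open 0.01 F [-1.6 -0.4 -1.1] ff 79.3
```

Inside without contact. Down the last 4 mm.

```bash
python3 -m creep '[0,0,0.002,0,0,0,0.004,0,0,0.004,0,0,0,0.004,0,0,0.005,0,0,0,0.004,0,0,0.005,0,0,0,0.004]'
python3 -c "
from h import *
go(.5695,-.0238,.0405,109.4)"
```

```text
time: 15.65
ee_pos: [0.5691, -0.0239, 0.0405]
ee_rot: [-3.142, 0.0, 1.908]
wrist_force: [-1.5, -0.7, 1.7]
opening: 0.0103
finger_force: 79.8
shift [-0.1  0.4  0. ] turn [-0.   0.  -0.1] | t 15.65 pos [ 0.5691 -0.0239  0.0405] yaw 109.3 open 0.0103 F [-1.5 -0.7  1.7] ff 79.8
```

```bash
python3 -m creep '[0,0,0.001,0,0,0,0.004,0,0,0.001,0,0,0,0.004,0,0,0,0,0,0,0.03,0,0,0,0,0,0,0.03,0,0,0,0,0,0,0.03]'
python3 -m creep '[0,0,-0.02,0,0,0,0.04,0,0,-0.05,0,0,0,0.05,0,0,-0.1,0,0,0,0.065,0,0,-0.11,0,0,0,0.065,0,0,-0.11,0,0,0,0.065]'
python3 - <<'E'
from h import *
p,d=snapshot("side");W=cloud("side",d);H,S,V=cv2.split(cv2.cvtColor(p,cv2.COLOR_BGR2HSV));x,y,z=np.moveaxis(W,-1,0)
m=(H>5)&(H<16)&(S>180)&(abs(x-.57)<.13)&(abs(y+.024)<.13)
w=W[m&(z<.048)&(z>.015)];c=np.linalg.lstsq(np.c_[w[:,:2]-[.57,-.024],np.ones(len(w))],w[:,2],rcond=None)[0];print("plate plane",len(w),c.round(4),cv2.minAreaRect((w[:,:2]*1000).astype(np.float32)))
r=W[m&(z>.055)];print("rail",np.median(r[:,2]),cv2.minAreaRect((r[:,:2]*1000).astype(np.float32)))
p,d=snapshot("wrist");cv2.imwrite("pics/w7.png",p)
go(.4215,-.2985,.12,79.9)
E
```

```text
time: 16.15
ee_pos: [0.5691, -0.0239, 0.0401]
ee_rot: [3.141, 0.0, 1.907]
wrist_force: [-0.4, 0.4, -0.5]
opening: 0.0301
finger_force: 0.0
time: 16.65
ee_pos: [0.5707, -0.0239, 0.1524]
ee_rot: [3.137, 0.003, 1.907]
wrist_force: [-0.2, 0.7, -0.4]
opening: 0.0652
finger_force: 0.0
plate plane 1574 [-0.0006  0.004   0.0363] ((571.525634765625, -30.429840087890625), (190.53070068359375, 154.67721557617188), 18.95405387878418)
rail 0.06153392946764165 ((570.2227783203125, -23.265567779541016), (11.738373756408691, 93.50023651123047), 20.046188354492188)
shift [-210.5 -229.1   29.3] turn [-0.1  0.  29.4] | t 16.75 pos [ 0.5683 -0.0241  0.149 ] yaw 109.3 open 0.065 F [ 0.   0.2 -0.3] ff 0.0
```

View pics/w7.png

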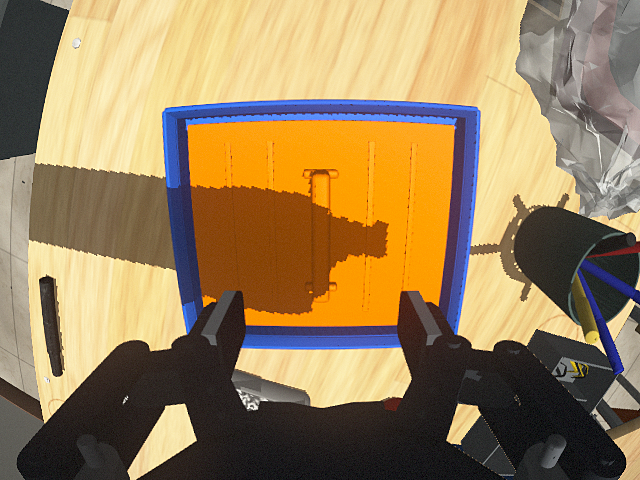

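Wrist view: the divider sits level inside the walls, rail at (320,235), and its top measures 36 mm (expected 37), so it's seated. Next, the small tin.

```bash
python3 -m creep '[-0.03,-0.035,0,0,0,6,0.065,-0.065,-0.07,0,0,0,12,0.065,-0.098,-0.107,0,0,0,18,0.065,-0.13,-0.142,0,0,0,24,0.065,-0.163,-0.178,0,0,0,29,0.065]'
python3 -m creep '[0,0,0,0,0,0,0.065]'
python3 - <<'E'
from h import *
snapshot("wrist");go(.4215,-.2985,.10,79.9)
E
```

```text
time: 17.25
ee_pos: [0.4523, -0.2375, 0.148]
ee_rot: [-3.138, -0.001, 1.398]
wrist_force: [1.5, 0.4, 0.6]
opening: 0.0649
finger_force: 0.0
time: 17.35
ee_pos: [0.4491, -0.2437, 0.1476]
ee_rot: [-3.136, 0.002, 1.388]
wrist_force: [0.0, 0.3, -0.8]
opening: 0.065
finger_force: 0.0
shift [-63.1 -18.9  47.8] turn [-0.2 -0.  -0.1] | t 17.4 pos [ 0.4514 -0.2398  0.1478] yaw 79.8 open 0.0648 F [-0.  -0.1 -0.4] ff 0.0
```

```bash
python3 -m creep '[-0.04,-0.01,0,0,0,0,0.065,-0.063,-0.019,0.03,0,0,0,0.065,-0.063,-0.019,0.048,0,0,0,0.065,-0.063,-0.019,0.048,0,0,0,0.065,-0.063,-0.019,0.048,0,0,0,0.065]'
python3 -m creep '[0,0,0,0,0,0,0.065]'
python3 - <<'E'
from h import *
p,d=snapshot("wrist"); o=cam("wrist")
K,Rm,t=o; c=-Rm.T@t
v,u=np.mgrid[:480,:640]; a=np.stack([u-K[0,2],v-K[1,2]],-1)/K[0,0]; th=np.linalg.norm(a,axis=-1)
xy=a/(th[...,None]+1e-9)*np.tan(th)[...,None]*d[...,None]; W=(np.dstack([xy,d])-t)@Rm
m=(d>0)&(W[...,2]>.016)&(W[...,2]<.03)&(abs(W[...,0]-.4215)<.06)&(abs(W[...,1]+.2985)<.06)
print(m.sum(),cv2.minAreaRect((W[m][:,:2]*1000).astype(np.float32)))
for s in spot_point("wrist","screw_tin_center")[:2]:
    q=(np.array(s["xy"])-K[:2,2])/K[0,0]; b=np.hypot(*q); ray=Rm.T@np.r_[q/b*np.sin(b),np.cos(b)]; print(s,(c+ray*(.011-c[2])/ray[2]).round(4))
snapshot("wrist");go(.4215,-.2985,.0,79.9)
E
```

```text
time: 17.9
ee_pos: [0.426, -0.2935, 0.1014]
ee_rot: [-3.14, -0.002, 1.404]
wrist_force: [0.5, 0.1, 0.3]
opening: 0.0652
finger_force: 0.0
time: 18.0
ee_pos: [0.4269, -0.2944, 0.1029]
ee_rot: [3.14, 0.0, 1.404]
wrist_force: [1.1, -0.0, 0.1]
opening: 0.065
finger_force: 0.0
1191 ((420.1684875488281, -298.1650390625), (72.58658599853516, 50.21648025512695), 79.80579376220703)
{'xy': [520.0, 115.9], 'conf': 0.89} [ 0.5749 -0.2304  0.011 ]
shift [ -4.   -4.5 103.1] turn [0.1 0.  0.5] | t 18.15 pos [ 0.4265 -0.2952  0.1031] yaw 80.4 open 0.0651 F [-1.3  0.   0.1] ff 0.0
```

```bash
python3 -m creep '[-0.004,-0.0054,0.04,0,0,0.5,0.065,-0.004,-0.0054,0.07,0,0,0.5,0.065,-0.004,-0.0054,0.088,0,0,0.5,0.065,-0.004,-0.0054,0.09,0,0,0.5,0.065,-0.004,-0.0054,0.09,0,0,0.5,0.065]' 40
python3 -m creep '[0,0,0.005,0,0,0,0.065,0,0,0.01,0,0,0,0.065,0,0,0.01,0,0,0,0.065]'
python3 -c "
from h import *
go(.4205,-.2983,.0015,79.9)"
```

```text
time: 18.65
ee_pos: [0.42, -0.2984, 0.0126]
ee_rot: [3.141, -0.0, 1.393]
wrist_force: [-0.6, -0.0, 0.3]
opening: 0.065
finger_force: 0.0
time: 18.95
ee_pos: [0.4195, -0.2985, 0.0022]
ee_rot: [3.142, 0.0, 1.393]
wrist_force: [-1.0, -1.0, -0.0]
opening: 0.0651
finger_force: 0.0
shift [0.4 1.  0.7] turn [ 0.   0.  -0.1] | t 18.95 pos [ 0.4195 -0.2985  0.0022] yaw 79.8 open 0.0651 F [-1. -1. -0.] ff 0.0
```

```bash
python3 -m creep '[0,0.001,0,0,0,0,0.042,0,0.001,0,0,0,0,0.042,0,0.001,0,0,0,0,0.042,0,0.001,0,0,0,0,0.042]' 50
python3 -m creep '[0,0,0,0,0,0,0.042,0,0,0,0,0,0,0.042]'
python3 -c "
from h import *
go(.4205,-.2983,.0015,79.9)"
python3 -m creep '[0,0,-0.01,0,0,0,0.042,0,0,-0.04,0,0,0,0.042,0,0,-0.08,0,0,0,0.042,0,0,-0.12,0,0,0,0.042,0,0,-0.12,0,0,0,0.042]'
python3 - <<'E'
from h import *
p,d=snapshot("wrist");cv2.imwrite("pics/w8.png",p)
go(.522,-.0405,.12,19.3)
E
```

```text
time: 19.35
ee_pos: [0.4211, -0.299, 0.0027]
ee_rot: [3.14, 0.001, 1.393]
wrist_force: [0.3, 0.7, 3.9]
opening: 0.0486
finger_force: 52.4
time: 19.55
ee_pos: [0.4212, -0.299, 0.0027]
ee_rot: [3.14, 0.001, 1.393]
wrist_force: [1.1, 0.1, 5.5]
opening: 0.0485
finger_force: 52.6
shift [ 0.5 -0.8  1.2] turn [ 0.1  0.  -0.1] | t 19.55 pos [ 0.4212 -0.299   0.0027] yaw 79.8 open 0.0485 F [1.1 0.1 5.5] ff 52.6
time: 20.05
ee_pos: [0.4233, -0.3005, 0.1277]
ee_rot: [3.134, 0.005, 1.393]
wrist_force: [1.0, -1.0, -1.2]
opening: 0.0484
finger_force: 52.3
shift [272.9  52.7   4.3] turn [ 0.3  0.  60.5] | t 20.1 pos [ 0.4217 -0.2997  0.1249] yaw 79.8 open 0.0488 F [ 0.  -0.3 -2.4] ff 52.3
```

View pics/w8.png

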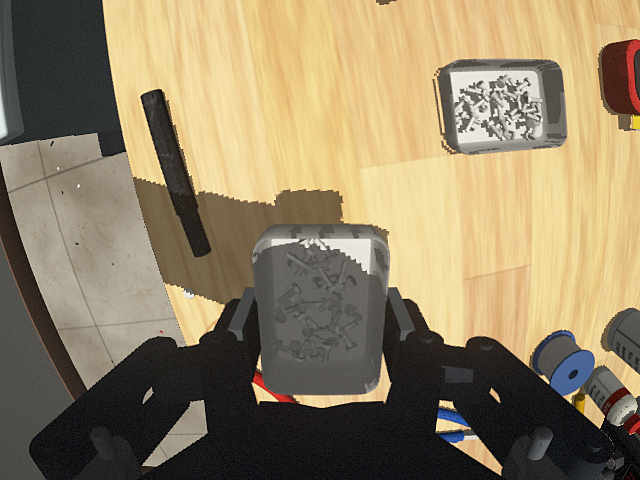

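Wrist view: the small tin is held level between the pads at (320,315), and the large tin stays put at (505,105). Carrying it to the box's near half.

```bash
python3 -m creep '[0.03,0.006,0,0,0,5,0.042,0.07,0.013,0,0,0,12,0.042,0.11,0.021,0,0,0,20,0.042,0.15,0.029,0,0,0,28,0.042,0.19,0.037,0,0,0,36,0.042]'
python3 -m creep '[0,0,0,0,0,0,0.042]'
python3 - <<'E'
from h import *
snapshot("wrist");go(.522,-.0405,.12,19.3)
E
```

```text
time: 20.6
ee_pos: [0.4883, -0.119, 0.1204]
ee_rot: [-3.138, 0.002, 0.768]
wrist_force: [1.2, -0.4, -1.6]
opening: 0.0482
finger_force: 52.2
time: 20.7
ee_pos: [0.4901, -0.1136, 0.1208]
ee_rot: [-3.138, -0.002, 0.78]
wrist_force: [0.8, 0.7, -1.3]
opening: 0.0488
finger_force: 52.2
shift [ 77.2 -31.3   0.7] turn [-0.2  0.1 25.4] | t 20.75 pos [ 0.4891 -0.1171  0.1206] yaw 44.7 open 0.0482 F [-0.3 -1.2 -1.4] ff 52.2
```

```bash
python3 -m creep '[0.03,-0.012,0,0,0,8,0.042,0.06,-0.025,0,0,0,16,0.042,0.077,-0.031,0,0,0,24,0.042,0.077,-0.031,0,0,0,25.4,0.042,0.077,-0.031,0,0,0,25.4,0.042]'
python3 -m creep '[0,0,0,0,0,0,0.042,0,0,0,0,0,0,0.042]'
python3 - <<'E'
from h import *
snapshot("wrist");go(.522,-.0405,.045,19.3)
E
```

```text
time: 21.25
ee_pos: [0.5218, -0.0461, 0.1209]
ee_rot: [-3.141, 0.003, 0.332]
wrist_force: [0.9, -1.1, -1.3]
opening: 0.0487
finger_force: 52.2
time: 21.45
ee_pos: [0.5224, -0.0466, 0.1217]
ee_rot: [3.141, 0.001, 0.329]
wrist_force: [0.1, -0.1, -1.3]
opening: 0.0486
finger_force: 52.2
shift [ 1.4 -5.6 76.9] turn [ 0.   0.  -0.4] | t 21.5 pos [ 0.5226 -0.0462  0.1219] yaw 18.9 open 0.0485 F [ 0.3 -0.2 -1.8] ff 52.2
```

```bash
python3 -m creep '[0.001,-0.0056,0.03,0,0,-0.4,0.042,0.001,-0.0056,0.055,0,0,-0.4,0.042,0.001,-0.0056,0.07,0,0,-0.4,0.042,0.001,-0.0056,0.076,0,0,-0.4,0.042,0.001,-0.0056,0.076,0,0,-0.4,0.042]'
python3 -m creep '[0,0,0.001,0,0,0,0.042,0,0,0.002,0,0,0,0.042,0,0,0.003,0,0,0,0.042,0,0,0.003,0,0,0,0.042]'
python3 -c "
from h import *
go(.522,-.0405,.0395,19.3)"
```

```text
time: 22.0
ee_pos: [0.5219, -0.0395, 0.0457]
ee_rot: [-3.141, 0.001, 0.337]
wrist_force: [-0.6, 0.5, -0.9]
opening: 0.0483
finger_force: 52.2
time: 22.4
ee_pos: [0.5225, -0.0392, 0.0435]
ee_rot: [3.141, -0.0, 0.337]
wrist_force: [-0.2, 0.3, -2.3]
opening: 0.0485
finger_force: 52.2
shift [-0.9  1.1  4. ] turn [ 0. -0.  0.] | t 22.4 pos [ 0.5225 -0.0392  0.0435] yaw 19.3 open 0.0485 F [-0.2  0.3 -2.3] ff 52.2
```

```bash
python3 -m creep '[0,0,0.001,0,0,0,0.042,0,0,0.002,0,0,0,0.042,0,0,0.003,0,0,0,0.042,0,0,0.0035,0,0,0,0.042,0,0,0.0035,0,0,0,0.042]'
python3 -c "
from h import *
go(.522,-.0405,.0395,19.3)"
```

```text
time: 22.9
ee_pos: [0.5221, -0.0392, 0.0398]
ee_rot: [3.142, 0.0, 0.337]
wrist_force: [-0.5, 0.0, 1.4]
opening: 0.0487
finger_force: 52.5
shift [-0.6  1.2  0.3] turn [0. 0. 0.] | t 22.9 pos [ 0.5221 -0.0392  0.0398] yaw 19.3 open 0.0487 F [-0.5  0.   1.4] ff 52.5
```

Light contact. Release, rise, back away to the side and look.

```bash
python3 -m creep '[0,0,0.0,0,0,0,0.054,0,0,0,0,0,0,0.062,0,0,0,0,0,0,0.062,0,0,0,0,0,0,0.062]'
python3 -m creep '[0,0,-0.02,0,0,0,0.062,0,0,-0.06,0,0,0,0.062,0,0,-0.1,0,0,0,0.062,0,0,-0.15,0,0,0,0.062,0,0,-0.15,0,0,0,0.062]'
python3 -m creep '[0,0.05,0,0,0,0,0.062,0,0.1,0,0,0,0,0.062,0,0.15,0,0,0,0,0.062,0,0.2,0,0,0,0,0.062,0,0.2,0,0,0,0,0.062]'
python3 - <<'E'
from h import *
ims=[]
for n in ("top","side"):
    p,d=snapshot(n);W=cloud(n,d);H,S,V=cv2.split(cv2.cvtColor(p,cv2.COLOR_BGR2HSV));x,y,z=np.moveaxis(W,-1,0)
    ims.append(cv2.resize(p[150:330,220:430],None,fx=1.9,fy=2.2,interpolation=cv2.INTER_CUBIC))
    b=(R.from_euler("z",-19.3,degrees=True).apply((W-[.5693,-.0239,0]).reshape(-1,3))).reshape(W.shape)
    ins=(abs(b[...,0])<.093)&(abs(b[...,1])<.074); far=ins&(b[...,0]>.015)&(z<.05)
    w=b[far];print(n,"far half plane",np.linalg.lstsq(np.c_[w[:,:2],np.ones(len(w))],w[:,2],rcond=None)[0].round(4))
    m=ins&(b[...,0]<-.012)&(z>.053)&(z<.07)&(S<110); print("tin rim",m.sum(),cv2.minAreaRect((b[m][:,:2]*1000).astype(np.float32)),np.percentile(b[m][:,2],[5,50,95]).round(4))
cv2.imwrite("pics/end.png",np.hstack(ims)); go(.5,-.3,.2,19)
E
```

```text
time: 23.3
ee_pos: [0.5223, -0.0392, 0.0396]
ee_rot: [3.142, -0.0, 0.337]
wrist_force: [-0.1, 0.9, 0.3]
opening: 0.0619
finger_force: 0.0
time: 23.8
ee_pos: [0.5266, -0.039, 0.1968]
ee_rot: [3.135, -0.011, 0.337]
wrist_force: [0.7, 0.7, -0.0]
opening: 0.0621
finger_force: 0.0
time: 24.3
ee_pos: [0.5877, -0.2377, 0.1876]
ee_rot: [3.139, 0.002, 0.326]
wrist_force: [-0.5, -1.1, -0.8]
opening: 0.0622
finger_force: 0.0
top far half plane [-0.002  -0.0034  0.0362]
tin rim 35 ((-54.85740661621094, 0.038524627685546875), (60.57387924194336, 49.088104248046875), 0.9014725685119629) [0.0534 0.0569 0.0596]
side far half plane [-0.0007  0.0029  0.0364]
tin rim 96 ((-47.58272933959961, 3.3010292053222656), (58.38938522338867, 72.62171936035156), 86.78781127929688) [0.0531 0.0562 0.0599]
shift [-106.3   37.9  -11.7] turn [-0.1  0.1  0.2] | t 24.4 pos [ 0.588  -0.2293  0.1883] yaw 19.2 open 0.0618 F [ 0.3 -0.2  0.5] ff 0.0
```

View pics/end.png

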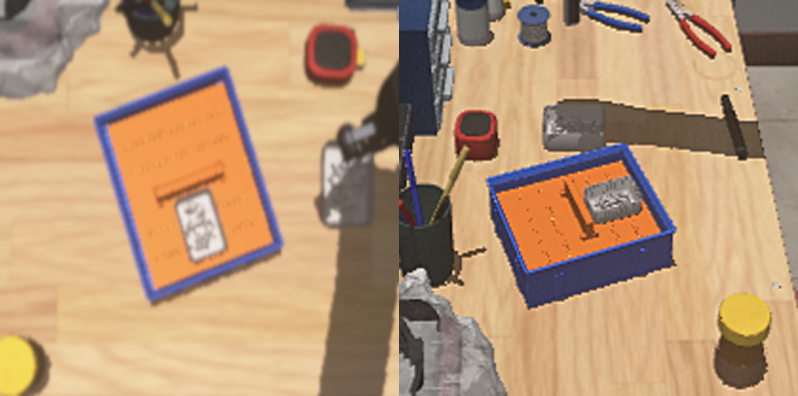

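The final picture shows the divider level and seated, with the small tin flat on its near half at (200,225) in the top view and (610,200) in the side view. The bystanders haven't moved and the arm is clear.

```bash
python3 -c "
from station import *
print(hand_in())"
```

```text
the job is handed in; nothing more can be done
None
```

The job is handed in at about 24 s: remote flat in the near compartment, divider level and seated on its ledges, small screw tin upright on its near half, and the tape measure, jar and roll of black tape not touched.

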